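Press a valve cartridge onto its leak-test seat and hold it

ROBOT

A 6-joint arm with a two-finger parallel gripper is mounted at the origin on the work surface. World frame = base frame: x ahead of the robot, y to its left, z up, the work surface at z = 0. Lengths are in m, angles in rad, forces in N, time in s.
With the tool pointing down it reaches from about 0.425 to 0.95 m from the base axis. Payload 3.5 kg.
Tool frame: the origin (TCP) lies at the very end of the fingers, on their centre line; the grasp point (between the pads) lies behind it (ctrl.grasp_offset is the z of the grasp point in the tool frame, in m); z points along the fingers, x is the direction in which the jaws open and shut, and the axes are right-handed (so a half turn about z gives the same grasp; the last joint's range is limited). The gripper opens to 85 mm and grips with 20 to 120 N. Pads are 22 mm wide; open, the fingers measure 114 mm over their backs; the gripper's body (76 mm by 85 mm) begins 54 mm behind the grasp point. The pads swing forward as they close: fully open they stand 13 mm farther back than shut.
Start: joints at [1.152, 0.286, 1.577, -0, 1.279, -0.15], TCP at [0.179, 0.651, 0.231] pointing down, gripper open.
Joint ranges: [-2.77, 2.77], [-0.9, 2.22], [0.21, 2.48], [-1.53, 4.67], [0.24, 2.81], [-2.84, 2.84]. Speed limits (rad/s): [2.79, 2.79, 3.14, 3.14, 3.14, 3.14].

INTERFACE

Orientations are given as a unit quaternion [x, y, z, w].
In Python, from plant import ctrl gives the robot as it stands.
- The arm moves only by the shell command python3 -m jog 'ROWS' [FORCE]. ROWS is JSON, a list of rows, each an object with "grip": the closure, from 0 (fully open) to 1 (shut); "xyz": the shift along the tool's x, y, z in m, a list of three; "dr": the turn, a rotation vector about the tool's x, y, z in rad, a list of three. A call has 1 to 12 rows; each row is the pose to reach, as a shift and turn from the pose commanded when the call began, along the tool's axes at that moment; what a row does not reach only later rows make up. A row lasts 1/12 s, in which the tool goes at most 41.7 mm and 7.16 degrees, less where a joint would pass 70% of its speed; a pose out of reach is approached as far as the arm can. A call with a gripper value outside its range is refused whole. The fingers move at their own pace and stop on an object; FORCE is the grip in N (left out, the last holds). Time passes only in rows, so rows that repeat a pose let the fingers close. It gives the time, the measured TCP pose, the force and the opening at its end, in the units of the state.
- ctrl.get_state(): the state, without advancing time (a new reading comes with each control period).
- ctrl.read_camera(name): name is "side" or "top" or "wrist"; returns the picture (480x640x3 uint8, red, green, blue); there is no depth.
- ctrl.get_calibration(name): a dict with "mtx" (3x3 intrinsics, pixels), "R" (3x3) and "t" (3): a world point X has camera coordinates R X + t; the wrist camera has in their place "hand_eye" (4x4, takes a point from camera to tool coordinates, whose origin is the TCP and whose axes are the tool frame's). Camera axes: x right, y down, z forward; pixel columns grow to the right and rows downward; lengths in m; the calibration is good to about 2 mm. A picture is of the moment at which its call begins: read the wrist's pose just before it. get_calibration takes no time and is no camera call.
- ctrl.sign_off(): hands the job in, once; it reports no verdict.
The state is a dict: "time": time; "qpos": joint angles; "dq": joint speeds; "joint_efforts": joint torques, N m; "eef_pos": TCP position; "tcp_rot": TCP orientation; "contact_force": force on the tool from outside, world axes, zero at the start; "wrist_torque": the same for the moment, N m; "opening": opening from 0.0 (shut) to 1.0 (fully open).
Only numpy, scipy, OpenCV 4.12 (cv2) and the standard library are available. Lean on these libraries where they do the work, as an engineer would, in place of code of your own. Each camera call takes 0.05 s, during which the arm holds its last target.

TASK

Pull the leak-test station's yellow sprung shutter by its black knob all the way out to its stop, then take the cartridge with the green stem and set it upright, green stem up, into the opened brass seat. Press it down against the sprung plunger until its flange rests flat on the brass ring, firmly but without leaning hard on it, and finish while still gripping the stem and keeping it pressed there. Leave the blue and orange cartridges standing where they are.

Things in the scene. Friction and masses are not known exactly. Their poses are not given: they have to be found in the camera images.
- station: Blue leak-test station fixed to the bench, 240 x 130 mm foot, 68 mm high without the knob. Origin: centre of its underside, on the bench. Its own -x axis is the way the shutter is pulled; z up. The brass seat lies at +50 mm along its x axis. Two low aluminium guide rails (top 68 mm above the bench) run along its x at 44 mm either side of the middle line.
- seat: Upright brass seat ring in the station, 60 mm outer and 44 mm inner diameter, its flat top face 60 mm above the bench (the hard stop for the flange). It wants 5 to 20 N from the flange, on top of what the spring takes; over 45 N is leaning too hard. Origin: on the ring's axis, 4 mm above the bench.
- seat_top (a point): Centre of the seat ring's mouth, level with its top face, 60 mm above the bench. Hidden under the yellow shutter while that is shut.
- shutter (a joint): Yellow sliding shutter of the station, 124 x 76 x 6 mm, lying 62 to 68 mm above the bench: 0 = shut over the seat, 0.075 = pulled out to its stop (m, along the station's -x), seat fully clear. A return spring and a friction brake together resist the pull with about 5.5 to 7 N; the brake keeps the shutter where it is left.
- shutter_knob (a point): Upright black round knob on the shutter's front end, 18 mm diameter, 40 mm tall (from 68 to 108 mm above the bench). Point: on its axis, 90 mm above the bench. It moves with the shutter; when the shutter is shut it stands 70 mm in front of the seat's centre.
- plunger (a joint): Sprung steel plunger (32 mm head) in the middle of the seat: 0 = up, its face 20 mm below the seat's top; the value is how far it is pressed down (m). It resists with 5 N at 0, rising by 0.35 N per mm. With the cartridge's flange on the seat it reads 0.018 and pushes up with about 11.3 N.
- green_cartridge: The green-stemmed cartridge as a whole, about 0.2 kg (varies by some 35 percent). Origin: centre of its underside, z along the stem. Its shank enters the seat ring with 4 mm play all round; when it rests on the raised plunger its flange is 18 mm above the ring.
- green_cartridge_center (a point): Check-valve cartridge to be tested: upright, round, 91 mm tall. From below: steel shank 36 mm diameter, 38 mm long, with a green band; aluminium flange 56 mm diameter, 8 mm thick (38 to 46 mm above the underside); green grip stem 30 mm diameter (46 to 91 mm). Point: half-way up on its axis, 45.5 mm above its underside; the stem's middle is 23 mm higher.
- blue_cartridge_center (a point): Bystander check-valve cartridge, same shape and size as the green one, with blue stem and band; stays where it stands. Point: half-way up, 45.5 mm above its underside.
- orange_cartridge_center (a point): Bystander check-valve cartridge, same shape and size as the green one, with orange stem and band; stays where it stands. Point: half-way up, 45.5 mm above its underside.
Not all that is in view belongs to the job. What is shaped like the part that bears blue_cartridge_center but pink or turquoise is not meant.

How it is judged:
By the outcome, as a careful person would: the job done as asked, in the order asked, and still so for the second after the job is handed in, while the arm keeps its last pose, push and grip.
It also fails if it takes over 54 s, if anything falls off the work surface, if the arm or the gripper's body presses on something with over 40 N, if the wrist force passes 120 N, or if a joint passes its speed limit or range.

## Working session

There is one attempt and no reset: what is moved stays moved. The work goes in short steps, Python scripts to look and compute and a shell command to move; the robot and the scene stay as the last step left them, time stands still between calls to the robot, and variables do not carry over. Pictures are saved under pics/ and viewed, and the job is handed in when it is done.

```bash
ls; mkdir -p pics; python3 - <<'E'
from plant import ctrl
import cv2,json
s=ctrl.get_state(); print({k:(v if not hasattr(v,'tolist') else v.tolist()) for k,v in s.items()}); print(ctrl.grasp_offset)
for n in ("side","top","wrist"):
    c=ctrl.get_calibration(n); print(n,{k:v for k,v in c.items()})
for n in ("side","top","wrist"):
    cv2.imwrite(f"pics/{n}0.png",ctrl.read_camera(n)[:,:,::-1])
E
```

```text
pics
{'time': 0.0, 'qpos': [1.1519901693342207, 0.2872221556679619, 1.5781672147113381, -1.1635348251899364e-05, 1.2786472302277998, -0.14999622851804736], 'dq': [-0.0005494297553189262, 0.0027026249049454188, 0.0013743686819090478, 0.0014947575123892467, -0.0011684100206848674, 0.0009988863457311942], 'joint_efforts': [-0.001196230950881727, -40.59780478477478, -29.262632131576538, -0.00019340447579452302, 0.005758821498602629, 8.581775716720585e-06], 'eef_pos': [0.178967471526563, 0.6501522006437823, 0.22991483956961115], 'tcp_rot': [0.795480722114136, 0.6059776625381872, -0.00106912292703022, 0.0005917986942025399], 'contact_force': [-0.8466948868560944, -0.3624196822653826, 0.15610073495548704], 'wrist_torque': [-0.016939986837532228, 0.022702000397629176, 0.03240351459924229], 'opening': 1.0027394436708659}
-0.0187
side {'mtx': array([[556.25709414,   0.        , 314.95733911],
       [  0.        , 556.25709414, 230.05129491],
       [  0.        ,   0.        ,   1.        ]]), 'R': array([[ 0.77940135, -0.62625016, -0.0185544 ],
       [-0.47196498, -0.56739339, -0.67476944],
[... 297 characters left out ...]
-0.99975067,  0.0212569 ],
       [-0.99640953, -0.00860533, -0.08422582],
       [ 0.08438774, -0.02060469, -0.99621993]]), 't': array([-0.06908136,  0.48877014,  0.89385017])}
wrist {'mtx': array([[348.05514902,   0.        , 322.98857938],
       [  0.        , 348.05514902, 248.02670525],
       [  0.        ,   0.        ,   1.        ]]), 'hand_eye': array([[ 9.99998801e-01, -9.59910052e-04, -1.21527911e-03,
         1.52231675e-03],
       [ 1.29981666e-03,  9.46849221e-01,  3.21675089e-01,
        -8.37499808e-02],
       [ 8.41906923e-04, -3.21676283e-01,  9.46849333e-01,
        -1.44307732e-01],
       [ 0.00000000e+00,  0.00000000e+00,  0.00000000e+00,
         1.00000000e+00]])}
```

View pics/side0.png

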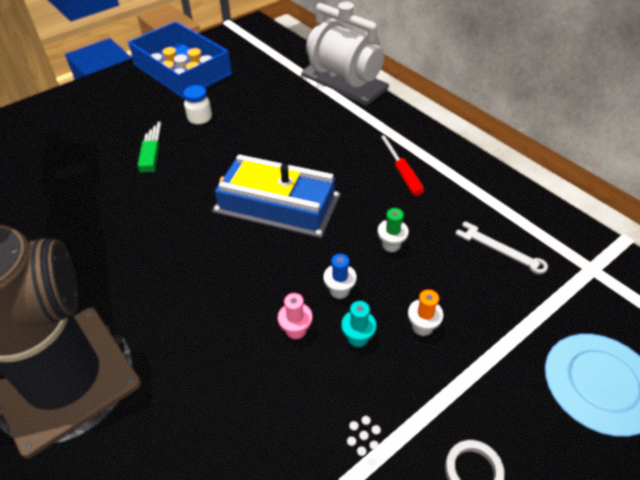

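View pics/top0.png

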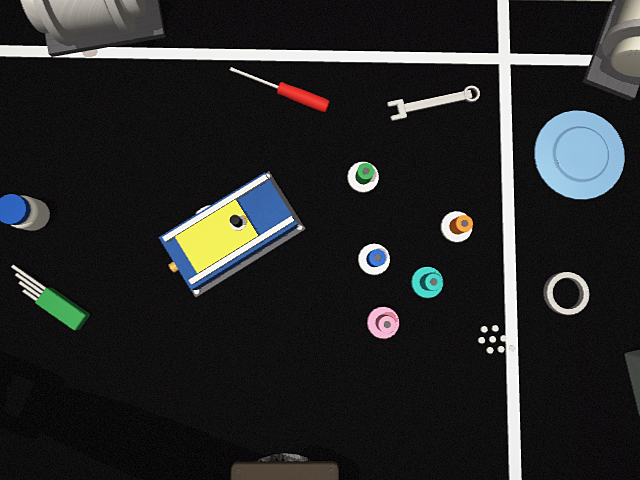

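View pics/wrist0.png

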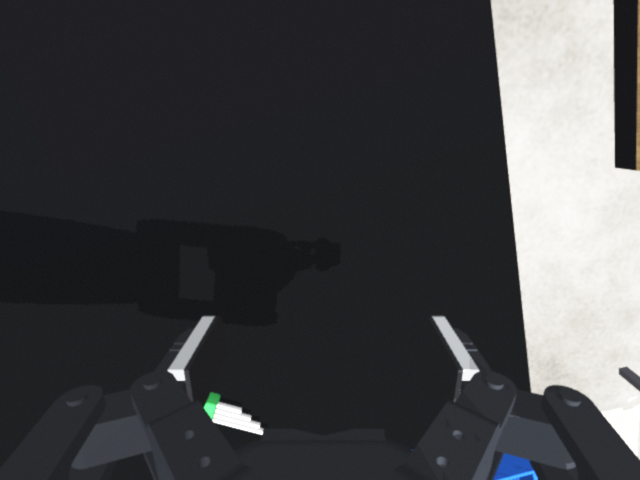

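The side view shows the station centred near (278,193), with the knob top near (284,167), the green stem at (395,215), blue at (340,262) and orange at (428,298). In the top view the knob is at (237,221) and the green stem top at (366,172). The wrist camera shows only bare bench and the green brush. I'll zoom in next.

```bash
python3 - <<'E'
import cv2,numpy as np
t=cv2.imread('pics/top0.png');s=cv2.imread('pics/side0.png')
a=cv2.resize(t[150:310,150:400],None,fx=3.2,fy=3.2,interpolation=cv2.INTER_CUBIC);cv2.imwrite('pics/topz.png',a)
b=cv2.resize(s[140:270,205:425],None,fx=3.6,fy=3.6,interpolation=cv2.INTER_CUBIC);cv2.imwrite('pics/sidez.png',b)
E
```

```text
(no output)
```

View pics/topz.png

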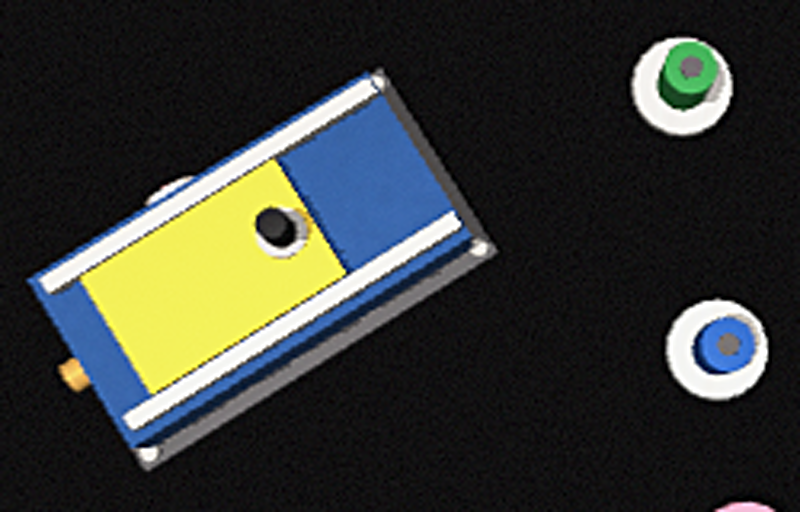

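View pics/sidez.png

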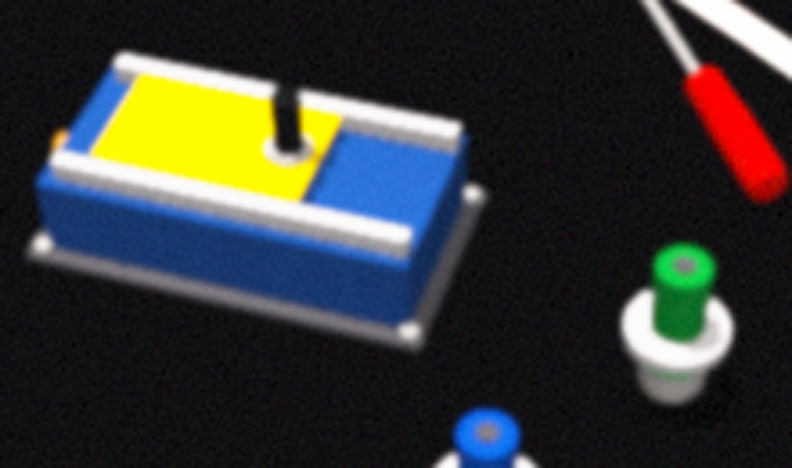

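```bash
cat > h.py <<'E'
from plant import ctrl
import cv2,numpy as np
from scipy.spatial.transform import Rotation as R
def P(n,st=None):
    c=ctrl.get_calibration(n)
    if n!='wrist': return c['mtx'],np.array(c['R']),np.array(c['t'])
    T=np.eye(4);T[:3,:3]=R.from_quat(st['tcp_rot']).as_matrix();T[:3,3]=st['eef_pos']
    W=np.linalg.inv(T@c['hand_eye']);return c['mtx'],W[:3,:3],W[:3,3]
def tri(a,ua,b,ub):
    Pa=a[0]@np.c_[a[1],a[2]];Pb=b[0]@np.c_[b[1],b[2]]
    X=cv2.triangulatePoints(Pa,Pb,np.array(ua,float).reshape(2,1),np.array(ub,float).reshape(2,1))[:,0];X=X[:3]/X[3]
    e=[np.linalg.norm(proj(p,X)-u) for p,u in((a,ua),(b,ub))]
    return X,e
def proj(p,X):
    c=p[0]@(p[1]@np.array(X,float)+p[2]);return c[:2]/c[2]
def onz(p,u,z):
    d=p[1].T@np.linalg.inv(p[0])@np.array([u[0],u[1],1.]);o=-p[1].T@p[2];return o+d*(z-o[2])/d[2]
E
python3 - <<'E'
from h import *
np.set_printoptions(precision=4,suppress=True)
T=P('top');S=P('side')
tz=lambda u,v:(150+(u+.5)/3.2-.5,150+(v+.5)/3.2-.5); sz=lambda u,v:(205+(u+.5)/3.6-.5,140+(v+.5)/3.6-.5)
for n,a,b in [('knob',(272,220),(286,93)),('green',(692,67),(685,265)),('blue',(728,344),(487,432)),('railFL',(47,285),(123,62)),('railFR',(372,87),(455,130)),('railNL',(131,420),(57,160)),('railNR',(455,221),(408,238))]:
    X,e=tri(T,tz(*a),S,sz(*b));print(n,X,np.round(e,2),'topcam z:',onz(T,tz(*a),{'k':.108,'g':.091,'b':.091,'r':.068}[n[0]]), onz(S,sz(*b),{'k':.108,'g':.091,'b':.091,'r':.068}[n[0]]))
s=ctrl.get_state();M=R.from_quat(s['tcp_rot']).as_matrix();print(M)
E
```

```text
knob [0.5225 0.0829 0.1091] [0.15 0.1 ] topcam z: [0.5228 0.0829 0.108 ] [0.523  0.0841 0.108 ]
green [ 0.6105 -0.1385  0.0913] [0.08 0.06] topcam z: [ 0.6105 -0.1384  0.091 ] [ 0.6109 -0.1383  0.091 ]
blue [ 0.4611 -0.1576  0.091 ] [0.08 0.07] topcam z: [ 0.461  -0.1575  0.091 ] [ 0.4612 -0.1576  0.091 ]
railFL [0.4928 0.2105 0.0648] [0.7  0.46] topcam z: [0.4914 0.2102 0.068 ] [0.4917 0.2066 0.068 ]
railFR [0.6028 0.0357 0.0681] [0.16 0.11] topcam z: [0.6026 0.0359 0.068 ] [0.6031 0.0357 0.068 ]
railNL [0.4185 0.1638 0.0637] [0.09 0.06] topcam z: [0.4186 0.1627 0.068 ] [0.4164 0.1595 0.068 ]
railNR [ 0.5299 -0.0111  0.0645] [0.57 0.42] topcam z: [ 0.5286 -0.0107  0.068 ] [ 0.5285 -0.0142  0.068 ]
[[ 0.2655  0.9641 -0.0008]
 [ 0.9641 -0.2655 -0.0017]
 [-0.0018 -0.0003 -1.    ]]
```

The two views agree within 2 mm: knob at (0.523,0.083), green stem at (0.611,-0.138), and pull direction about -57.5°. The next move goes above the knob.

```bash
python3 -m jog '[{"grip":0,"xyz":[-0.04,0.04,0],"dr":[0,0,-0.1]},{"grip":0,"xyz":[-0.07,0.07,0.005],"dr":[0,0,-0.2]},{"grip":0,"xyz":[-0.1,0.1,0.01],"dr":[0,0,-0.3]},{"grip":0,"xyz":[-0.13,0.13,0.015],"dr":[0,0,-0.4]},{"grip":0,"xyz":[-0.16,0.16,0.02],"dr":[0,0,-0.5]},{"grip":0,"xyz":[-0.18,0.19,0.02],"dr":[0,0,-0.6]},{"grip":0,"xyz":[-0.205,0.22,0.02],"dr":[0,0,-0.7]},{"grip":0,"xyz":[-0.23,0.245,0.02],"dr":[0,0,-0.8]},{"grip":0,"xyz":[-0.255,0.27,0.02],"dr":[0,0,-0.836]},{"grip":0,"xyz":[-0.28,0.3,0.02],"dr":[0,0,-0.836]},{"grip":0,"xyz":[-0.3,0.32,0.02],"dr":[0,0,-0.836]},{"grip":0,"xyz":[-0.3,0.32,0.02],"dr":[0,0,-0.836]}]'
cat >> h.py <<'E'
def need(xyz,yaw_deg,st=None):
    """shift (tool axes) and rotation vector (tool) to reach world xyz, tool down, tool-x at yaw"""
    st=st or ctrl.get_state();M=R.from_quat(st['tcp_rot']).as_matrix()
    c,s=np.cos(np.radians(yaw_deg)),np.sin(np.radians(yaw_deg))
    G=np.array([[c,s,0],[s,-c,0],[0,0,-1.]])
    print('t',round(st['time'],2),'pos',np.round(st['eef_pos'],4),'yaw',round(np.degrees(np.arctan2(M[1,0],M[0,0])),2),'F',np.round(st['contact_force'],2),'open',round(st['opening'],3))
    print('need xyz',np.round(M.T@(np.array(xyz)-st['eef_pos']),4),'dr',np.round(R.from_matrix(M.T@G).as_rotvec(),4))
E
python3 -c "
from h import *
need([.5228,.083,.18],122.5)"
```

```text
time: 1.15
eef_pos: [0.4102, 0.2728, 0.2112]
tcp_rot: [0.483, 0.875, -0.001, 0.001]
contact_force: [-0.4, -0.2, -0.3]
opening: 0.996
t 1.15 pos [0.4102 0.2728 0.2112] yaw 122.19 F [-0.4  -0.15 -0.28] open 0.996
need xyz [-0.2205 -0.0058  0.0316] dr [-0.0002  0.0019 -0.0054]
```

```bash
python3 -m jog '[{"grip":0,"xyz":[-0.035,-0.001,0.005],"dr":[0,0,0]},{"grip":0,"xyz":[-0.07,-0.002,0.01],"dr":[0,0,0]},{"grip":0,"xyz":[-0.105,-0.003,0.015],"dr":[0,0,0]},{"grip":0,"xyz":[-0.14,-0.004,0.02],"dr":[0,0,0]},{"grip":0,"xyz":[-0.175,-0.005,0.025],"dr":[0,0,-0.004]},{"grip":0,"xyz":[-0.2,-0.006,0.03],"dr":[0,0,-0.004]},{"grip":0,"xyz":[-0.22,-0.006,0.031],"dr":[0,0,-0.004]},{"grip":0,"xyz":[-0.22,-0.006,0.031],"dr":[0,0,-0.004]},{"grip":0,"xyz":[-0.22,-0.006,0.031],"dr":[0,0,-0.004]}]'
python3 -c "
from h import *
need([.5228,.083,.18],122.5)
st=ctrl.get_state()
im=ctrl.read_camera('wrist');
W=P('wrist',st);o=im[:,:,::-1].copy();cv2.imwrite('pics/w1r.png',o)
for X in ([.5228,.083,.108],[.61,-.138,.091]):
  u=proj(W,X);print(u)
  cv2.circle(o,tuple(int(v) for v in u),3,(0,0,255),-1)
cv2.imwrite('pics/w1.png',o)"
```

```text
time: 1.9
eef_pos: [0.5211, 0.0876, 0.1799]
tcp_rot: [0.48, 0.877, -0.0, -0.001]
contact_force: [-0.6, -0.5, -0.5]
opening: 0.999
t 1.9 pos [0.5211 0.0876 0.1799] yaw 122.63 F [-0.61 -0.47 -0.54] open 0.999
need xyz [-0.0048 -0.0011 -0.0002] dr [-0.0007 -0.0012  0.0023]
[313.4739013  259.48931086]
[-35.97666123 186.82743989]
```

View pics/w1.png

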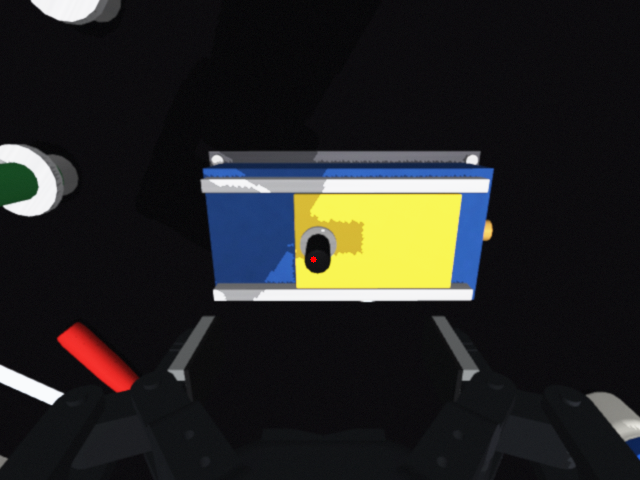

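The knob top shows at (317,261), within 4 px of my projection, and the rails lie level in the picture, so the yaw is right. I'll lower onto the knob and close.

```bash
python3 -m jog '[{"grip":0,"xyz":[-0.003,0,0.03],"dr":[0,0,0]},{"grip":0,"xyz":[-0.003,0,0.06],"dr":[0,0,0]},{"grip":0,"xyz":[-0.003,0,0.085],"dr":[0,0,0]},{"grip":0,"xyz":[-0.003,0,0.103],"dr":[0,0,0]},{"grip":0.4,"xyz":[-0.003,0,0.103],"dr":[0,0,0]},{"grip":0.6,"xyz":[-0.003,0,0.103],"dr":[0,0,0]},{"grip":1,"xyz":[-0.003,0,0.103],"dr":[0,0,0]},{"grip":1,"xyz":[-0.003,0,0.103],"dr":[0,0,0]},{"grip":1,"xyz":[-0.003,0,0.103],"dr":[0,0,0]},{"grip":1,"xyz":[-0.003,0,0.103],"dr":[0,0,0]},{"grip":1,"xyz":[-0.003,0,0.103],"dr":[0,0,0]},{"grip":1,"xyz":[-0.003,0,0.103],"dr":[0,0,0]}]' 50
python3 -c "
from h import *
need([.5228,.083,.077],122.5)"
```

```text
time: 2.95
eef_pos: [0.5239, 0.0854, 0.0791]
tcp_rot: [0.479, 0.878, 0.001, 0.001]
contact_force: [-1.7, 0.5, 5.5]
opening: 0.189
t 2.95 pos [0.5239 0.0854 0.0791] yaw 122.72 F [-1.72  0.46  5.52] open 0.189
need xyz [-0.0014 -0.0022  0.0021] dr [0.0023 0.0012 0.0039]
```

```bash
python3 -m jog '[{"grip":1,"xyz":[0,0,-0.002],"dr":[0,0,0]},{"grip":1,"xyz":[0,0,-0.002],"dr":[0,0,0]},{"grip":1,"xyz":[0,0,-0.002],"dr":[0,0,0]},{"grip":1,"xyz":[-0.005,0,-0.002],"dr":[0,0,0]},{"grip":1,"xyz":[-0.01,0,-0.002],"dr":[0,0,0]},{"grip":1,"xyz":[-0.015,0,-0.002],"dr":[0,0,0]},{"grip":1,"xyz":[-0.02,0,-0.002],"dr":[0,0,0]},{"grip":1,"xyz":[-0.02,0,-0.002],"dr":[0,0,0]}]'
python3 -c "
from h import *
need([.5228+.075*.537,.083-.075*.843,.079],122.5)"
```

```text
time: 3.62
eef_pos: [0.534, 0.0696, 0.0793]
tcp_rot: [0.48, 0.877, 0.002, -0.0]
contact_force: [2.5, 5.7, -1.7]
opening: 0.193
t 3.62 pos [0.534  0.0696 0.0793] yaw 122.65 F [ 2.51  5.74 -1.67] open 0.193
need xyz [-0.0576 -0.0024  0.0001] dr [ 0.0023 -0.0024  0.0027]
```

```bash
python3 -m jog '[{"grip":1,"xyz":[-0.006,0.001,0],"dr":[0,0,0]},{"grip":1,"xyz":[-0.012,0.001,0],"dr":[0,0,0]},{"grip":1,"xyz":[-0.018,0.001,0],"dr":[0,0,0]},{"grip":1,"xyz":[-0.024,0.001,0],"dr":[0,0,0]},{"grip":1,"xyz":[-0.03,0.001,0],"dr":[0,0,0]},{"grip":1,"xyz":[-0.036,0.001,0],"dr":[0,0,0]},{"grip":1,"xyz":[-0.042,0.001,0],"dr":[0,0,0]},{"grip":1,"xyz":[-0.048,0.001,0],"dr":[0,0,0]},{"grip":1,"xyz":[-0.052,0.001,0],"dr":[0,0,0]},{"grip":1,"xyz":[-0.052,0.001,0],"dr":[0,0,0]}]'
python3 -c "
from h import *
need([.5228+.075*.537,.083-.075*.843,.079],122.5)"
```

```text
time: 4.45
eef_pos: [0.5618, 0.0263, 0.0792]
tcp_rot: [0.48, 0.877, 0.001, -0.002]
contact_force: [-1.4, 4.1, 1.0]
opening: 0.195
t 4.45 pos [0.5618 0.0263 0.0792] yaw 122.68 F [-1.37  4.12  0.96] open 0.195
need xyz [-0.0062 -0.0024  0.0002] dr [-0.0009 -0.0039  0.0032]
```

```bash
python3 -m jog '[{"grip":1,"xyz":[-0.002,0,0],"dr":[0,0,0]},{"grip":1,"xyz":[-0.004,0,0],"dr":[0,0,0]},{"grip":1,"xyz":[-0.006,0,0],"dr":[0,0,0]},{"grip":1,"xyz":[-0.006,0,0],"dr":[0,0,0]}]'
python3 -m jog '[{"grip":1,"xyz":[-0.002,0,0],"dr":[0,0,0]},{"grip":1,"xyz":[-0.003,0,0],"dr":[0,0,0]},{"grip":1,"xyz":[-0.003,0,0],"dr":[0,0,0]}]'

```

```text
time: 4.78
eef_pos: [0.5632, 0.0239, 0.0791]
tcp_rot: [0.48, 0.877, 0.002, -0.005]
contact_force: [-6.2, 12.3, 6.6]
opening: 0.197
time: 5.03
eef_pos: [0.5633, 0.0237, 0.0791]
tcp_rot: [0.48, 0.877, 0.002, -0.008]
contact_force: [-11.0, 19.6, 10.1]
opening: 0.19
```

The shutter is on its stop: force is up to 22 N with no further travel. I'll open the gripper and lift.

```bash
python3 -m jog '[{"grip":0,"xyz":[0,0,0],"dr":[0,0,0]},{"grip":0,"xyz":[0,0,0],"dr":[0,0,0]},{"grip":0,"xyz":[0.003,0,0],"dr":[0,0,0]},{"grip":0,"xyz":[0.003,0,0],"dr":[0,0,0]},{"grip":0,"xyz":[0.003,0,-0.01],"dr":[0,0,0]},{"grip":0,"xyz":[0.003,0,-0.04],"dr":[0,0,0]},{"grip":0,"xyz":[0.003,0,-0.075],"dr":[0,0,0]},{"grip":0,"xyz":[0.003,0,-0.11],"dr":[0,0,0]},{"grip":0,"xyz":[0.003,0,-0.145],"dr":[0,0,0]},{"grip":0,"xyz":[0.003,0,-0.145],"dr":[0,0,0]}]'
python3 -c "
from h import *
need([.6105,-.1385,.18],122.5)
for n in ('top','side'):
  o=ctrl.read_camera(n)[:,:,::-1].copy();cv2.imwrite(f'pics/{n}1.png',o)
  o=o[150:310,150:400] if n=='top' else o[140:270,205:425]
  cv2.imwrite(f'pics/{n}1z.png',cv2.resize(o,None,fx=3.2 if n=='top' else 3.6,fy=3.2 if n=='top' else 3.6,interpolation=cv2.INTER_CUBIC))
"
```

```text
time: 5.87
eef_pos: [0.5703, 0.0191, 0.2348]
tcp_rot: [0.479, 0.878, 0.003, 0.008]
contact_force: [0.9, 0.0, 1.5]
opening: 1.001
t 5.87 pos [0.5703 0.0191 0.2348] yaw 122.69 F [0.94 0.   1.55] open 1.001
need xyz [-0.1537 -0.052   0.0558] dr [0.0123 0.011  0.0034]
```

View pics/top1z.png

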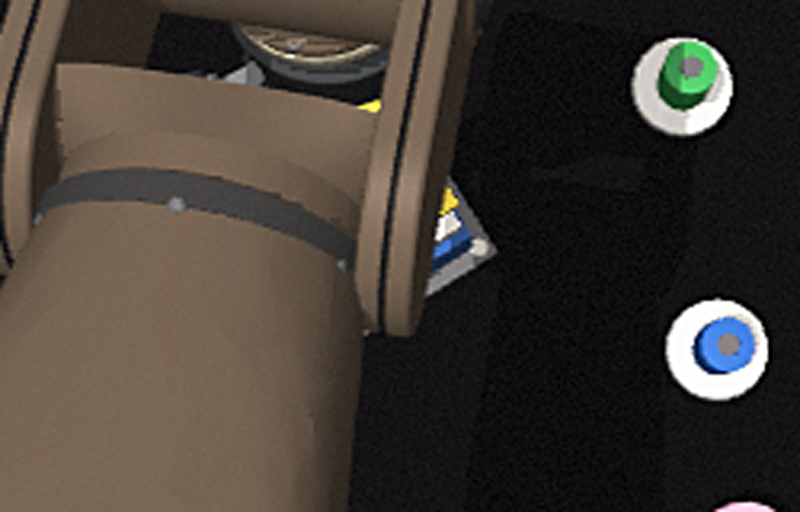

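View pics/side1z.png

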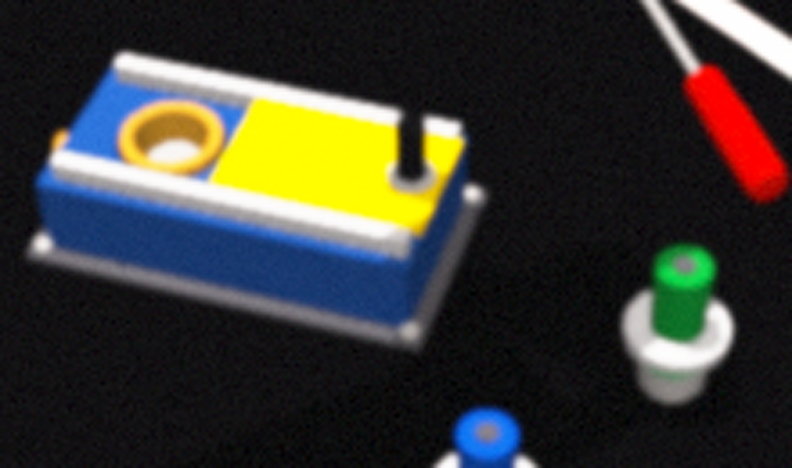

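The side view shows the shutter fully out, with the knob near the station's front edge at crop pixel (411,145). The brass seat is open at (172,137) in the crop. Next I'll go to the green cartridge.

```bash
python3 -m jog '[{"grip":0,"xyz":[-0.03,-0.01,0],"dr":[0,0,0]},{"grip":0,"xyz":[-0.06,-0.02,0.01],"dr":[0,0,0]},{"grip":0,"xyz":[-0.09,-0.03,0.02],"dr":[0,0,0]},{"grip":0,"xyz":[-0.12,-0.04,0.03],"dr":[0,0,0]},{"grip":0,"xyz":[-0.14,-0.048,0.045],"dr":[0,0,0]},{"grip":0,"xyz":[-0.152,-0.052,0.055],"dr":[0,0,0]},{"grip":0,"xyz":[-0.152,-0.052,0.055],"dr":[0,0,0]},{"grip":0,"xyz":[-0.152,-0.052,0.055],"dr":[0,0,0]},{"grip":0,"xyz":[-0.152,-0.052,0.055],"dr":[0,0,0]}]'
python3 -c "
from h import *
need([.6107,-.1385,.049],122.5)
st=ctrl.get_state()
o=ctrl.read_camera('wrist')[:,:,::-1].copy();cv2.imwrite('pics/w2r.png',o)
print(proj(P('wrist',st),[.6107,-.1385,.091]))
o=ctrl.read_camera('top')[:,:,::-1];cv2.imwrite('pics/top2.png',o);cv2.imwrite('pics/top2z.png',cv2.resize(o[150:310,150:400],None,fx=3.2,fy=3.2,interpolation=cv2.INTER_CUBIC))
"
```

```text
time: 6.72
eef_pos: [0.604, -0.1347, 0.1692]
tcp_rot: [0.479, 0.878, 0.0, -0.001]
contact_force: [0.1, -0.5, 1.3]
opening: 1.001
t 6.72 pos [ 0.604  -0.1347  0.1692] yaw 122.77 F [ 0.07 -0.55  1.34] open 1.001
need xyz [-0.0069  0.0036  0.1202] dr [-0.0002 -0.0011  0.0047]
[310.8148453  262.45952689]
```

View pics/w2r.png

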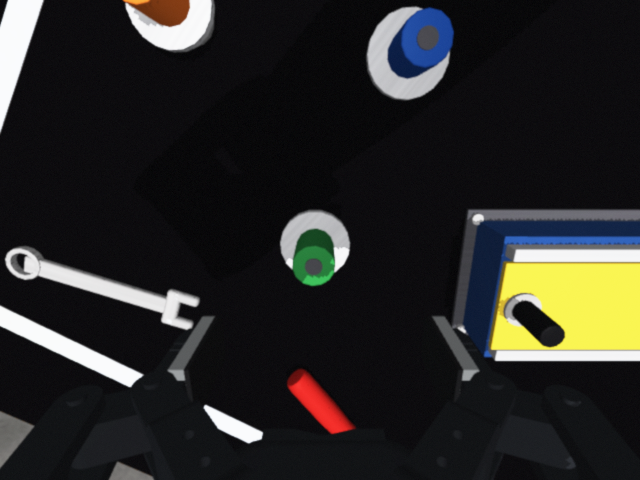

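View pics/top2z.png

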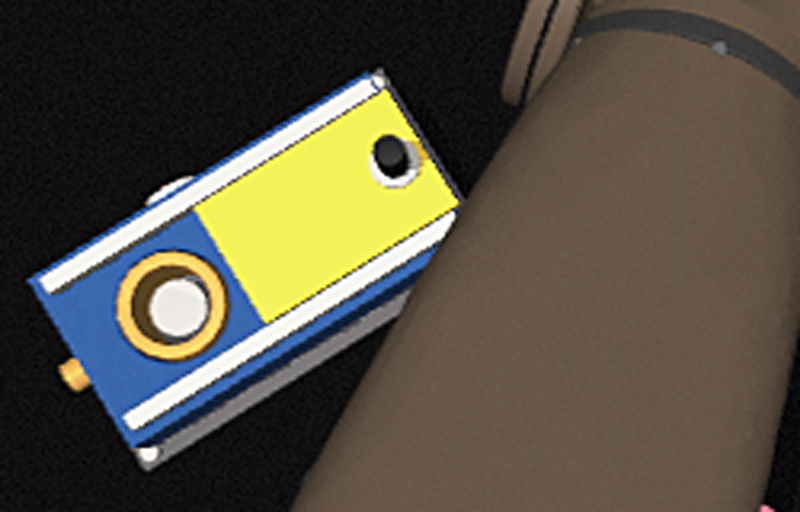

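The wrist view shows the green stem top at (314,267), against a prediction of (311,262), so the error is about 2 mm. The top view shows the open seat centred near crop pixel (172,305). I'll fit the seat ring in both views.

```bash
python3 - <<'E'
from h import *
np.set_printoptions(precision=4,suppress=True)
res={}
for n,f,box in (('top','pics/top2.png',(180,222,228,270)),('side','pics/side1.png',(234,164,272,194))):
    im=cv2.imread(f);x0,y0,x1,y1=box;h=cv2.cvtColor(im[y0:y1,x0:x1],cv2.COLOR_BGR2HSV)
    m=((h[...,0]>10)&(h[...,0]<26)&(h[...,1]>90)&(h[...,2]>70)).astype(np.uint8)*255
    c,_=cv2.findContours(m,cv2.RETR_EXTERNAL,cv2.CHAIN_APPROX_NONE);c=max(c,key=cv2.contourArea)
    e=cv2.fitEllipse(c);u=(e[0][0]+x0,e[0][1]+y0);p=P(n)
    print(n,u,e[1:],len(c),'at z.06',onz(p,u,.06));res[n]=u
print(tri(P('top'),res['top'],P('side'),res['side']))
# knob opened
tz=lambda u,v:(150+(u+.5)/3.2-.5,150+(v+.5)/3.2-.5); sz=lambda u,v:(205+(u+.5)/3.6-.5,140+(v+.5)/3.6-.5)
print('knob open',tri(P('top'),tz(390,150),P('side'),sz(411,116)))
E
```

```text
top (203.26789093017578, 245.23705863952637) ((33.51447677612305, 33.77524948120117), 77.93547058105469) 99 at z.06 [0.4813 0.1443 0.06  ]
side (252.64053535461426, 178.19861602783203) ((18.777978897094727, 29.129589080810547), 89.04135131835938) 72 at z.06 [0.4806 0.1401 0.06  ]
(array([0.4824, 0.1448, 0.0556]), [np.float64(0.5272969252872722), np.float64(0.35988452035113583)])
knob open (array([0.5599, 0.0215, 0.1127]), [np.float64(0.25361946797941426), np.float64(0.1747737170966093)])
```

```bash
python3 -m jog '[{"grip":0,"xyz":[-0.006,0.005,0.03],"dr":[0,0,0]},{"grip":0,"xyz":[-0.006,0.005,0.06],"dr":[0,0,0]},{"grip":0,"xyz":[-0.006,0.005,0.085],"dr":[0,0,0]},{"grip":0,"xyz":[-0.006,0.005,0.105],"dr":[0,0,0]},{"grip":0,"xyz":[-0.006,0.005,0.116],"dr":[0,0,0]},{"grip":0,"xyz":[-0.006,0.005,0.116],"dr":[0,0,0]},{"grip":0,"xyz":[-0.006,0.005,0.116],"dr":[0,0,0]}]'
python3 -c "
from h import *
need([.6107,-.1385,.05],122.5)
st=ctrl.get_state()
o=ctrl.read_camera('wrist')[:,:,::-1].copy();cv2.imwrite('pics/w3.png',o)"
```

```text
time: 7.4
eef_pos: [0.6121, -0.1376, 0.054]
tcp_rot: [0.479, 0.878, 0.0, 0.0]
contact_force: [0.1, -0.0, 0.7]
opening: 0.998
t 7.4 pos [ 0.6121 -0.1376  0.054 ] yaw 122.79 F [ 0.14 -0.02  0.66] open 0.998
need xyz [-0.     -0.0017  0.004 ] dr [0.0003 0.0004 0.005 ]
```

View pics/w3.png

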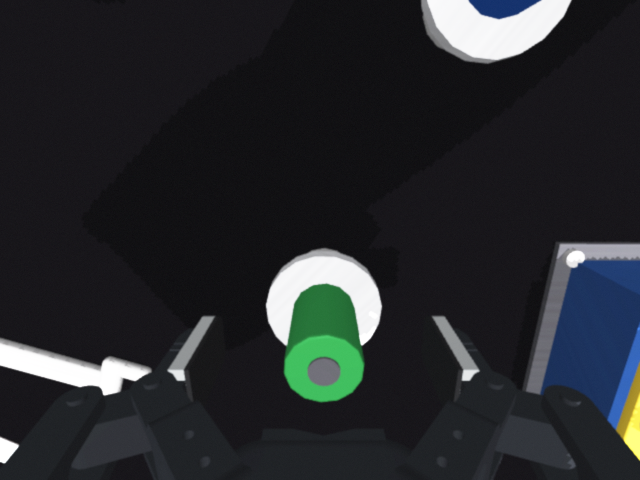

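The stem is centred between the pads at (323,370). I'll lower 3 mm and close.

```bash
python3 -m jog '[{"grip":0,"xyz":[0,0,0.003],"dr":[0,0,0]},{"grip":0.3,"xyz":[0,0,0.003],"dr":[0,0,0]},{"grip":0.5,"xyz":[0,0,0.003],"dr":[0,0,0]},{"grip":1,"xyz":[0,0,0.003],"dr":[0,0,0]},{"grip":1,"xyz":[0,0,0.003],"dr":[0,0,0]},{"grip":1,"xyz":[0,0,0.003],"dr":[0,0,0]},{"grip":1,"xyz":[0,0,0.003],"dr":[0,0,0]},{"grip":1,"xyz":[0,0,0.003],"dr":[0,0,0]},{"grip":1,"xyz":[0,0,0.003],"dr":[0,0,0]}]' 80
python3 -c "
from h import *
need([.6107,-.1385,.05],122.5)
T=P('top')
tz=lambda u,v:(150+(u+.5)/3.2-.5,150+(v+.5)/3.2-.5)
k=onz(T,tz(390,150),.108);print(k, k[:2]-.145*np.array([.537,-.843]))"
```

```text
time: 8.2
eef_pos: [0.6121, -0.1383, 0.0509]
tcp_rot: [0.479, 0.878, 0.0, 0.0]
contact_force: [1.0, 0.8, 3.1]
opening: 0.333
t 8.2 pos [ 0.6121 -0.1383  0.0509] yaw 122.73 F [1.03 0.82 3.14] open 0.333
need xyz [ 0.0006 -0.0013  0.0009] dr [0.0006 0.0007 0.004 ]
[0.56039721 0.02210115 0.108     ] [0.48253221 0.14433615]
```

Gripped, opening 0.333 or about 28 mm. Next I'll lift and carry it to a spot short of the seat, where the wrist camera can see the seat.

```bash
python3 -m jog '[{"grip":1,"xyz":[0,0,-0.01],"dr":[0,0,0]},{"grip":1,"xyz":[0,0,-0.03],"dr":[0,0,0]},{"grip":1,"xyz":[0,0,-0.06],"dr":[0,0,0]},{"grip":1,"xyz":[0,0,-0.09],"dr":[0,0,0]},{"grip":1,"xyz":[0,0,-0.12],"dr":[0,0,0]},{"grip":1,"xyz":[0,0,-0.14],"dr":[0,0,0]},{"grip":1,"xyz":[0,0,-0.14],"dr":[0,0,0]},{"grip":1,"xyz":[0,0,-0.14],"dr":[0,0,0]}]'
python3 -c "
from h import *
need([.525,.077,.19],122.5)"
```

```text
time: 8.87
eef_pos: [0.612, -0.1383, 0.1913]
tcp_rot: [0.479, 0.878, 0.0, 0.001]
contact_force: [-0.1, 0.3, -1.8]
opening: 0.333
t 8.87 pos [ 0.612  -0.1383  0.1913] yaw 122.73 F [-0.12  0.3  -1.85] open 0.333
need xyz [0.2281 0.0432 0.0009] dr [0.0012 0.0018 0.004 ]
```

```bash
python3 -m jog '[{"grip":1,"xyz":[0.01,0.002,0],"dr":[0,0,0]},{"grip":1,"xyz":[0.035,0.007,0],"dr":[0,0,0]},{"grip":1,"xyz":[0.065,0.013,0],"dr":[0,0,0]},{"grip":1,"xyz":[0.095,0.018,0],"dr":[0,0,0]},{"grip":1,"xyz":[0.125,0.024,0],"dr":[0,0,0]},{"grip":1,"xyz":[0.155,0.03,0],"dr":[0,0,0]},{"grip":1,"xyz":[0.185,0.036,0],"dr":[0,0,0.004]},{"grip":1,"xyz":[0.21,0.04,0],"dr":[0,0,0.004]},{"grip":1,"xyz":[0.222,0.042,0],"dr":[0,0,0.004]},{"grip":1,"xyz":[0.228,0.043,0],"dr":[0,0,0.004]},{"grip":1,"xyz":[0.228,0.043,0],"dr":[0,0,0.004]},{"grip":1,"xyz":[0.228,0.043,0],"dr":[0,0,0.004]}]'
python3 -m jog '[{"grip":1,"xyz":[0,0,0],"dr":[0,0,0]},{"grip":1,"xyz":[0,0,0],"dr":[0,0,0]},{"grip":1,"xyz":[0,0,0],"dr":[0,0,0]}]'
python3 - <<'E'
from h import *
import json
need([.482,.144,.19],122.5)
st=ctrl.get_state()
o=ctrl.read_camera('wrist')[:,:,::-1].copy();cv2.imwrite('pics/w4.png',o)
json.dump({k:np.array(st[k]).tolist() for k in('eef_pos','tcp_rot')},open('w4.json','w'))
print(proj(P('wrist',st),[.482,.144,.06]))
E
```

```text
time: 9.87
eef_pos: [0.5244, 0.0765, 0.1894]
tcp_rot: [0.481, 0.877, -0.001, -0.0]
contact_force: [-0.4, -0.7, -2.1]
opening: 0.331
time: 10.12
eef_pos: [0.525, 0.076, 0.1903]
tcp_rot: [0.482, 0.876, -0.0, 0.0]
contact_force: [0.6, -0.8, -1.7]
opening: 0.334
t 10.12 pos [0.525  0.076  0.1903] yaw 122.41 F [ 0.63 -0.83 -1.74] open 0.334
need xyz [0.0805 0.0001 0.0003] dr [-0.0001  0.0001 -0.0015]
[419.0956785  235.68294661]
```

View pics/w4.png

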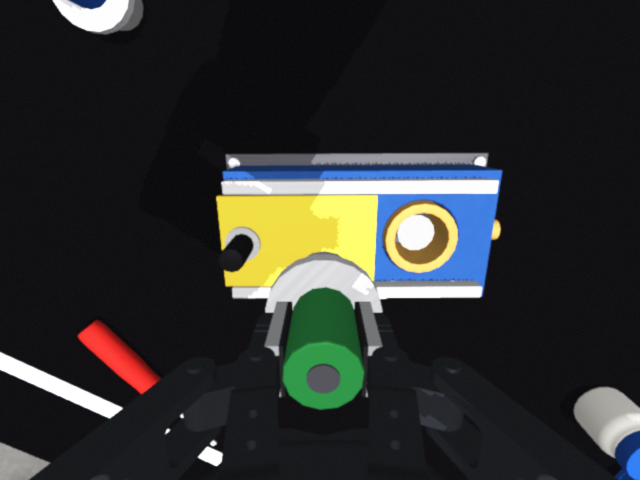

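```bash
python3 - <<'E'
from h import *
import json
np.set_printoptions(precision=4,suppress=True)
st={k:np.array(v) for k,v in json.load(open('w4.json')).items()}
p=P('wrist',st);im=cv2.imread('pics/w4.png');x0,y0,x1,y1=382,196,464,277
h=cv2.cvtColor(im[y0:y1,x0:x1],cv2.COLOR_BGR2HSV)
m=((h[...,0]>10)&(h[...,0]<26)&(h[...,1]>90)&(h[...,2]>60)).astype(np.uint8)*255
c,_=cv2.findContours(m,cv2.RETR_EXTERNAL,cv2.CHAIN_APPROX_NONE);c=max(c,key=cv2.contourArea)
e=cv2.fitEllipse(cv2.convexHull(c));u=(e[0][0]+x0,e[0][1]+y0);seat=onz(p,u,.06);print('ring',u,e[1],seat)
M=R.from_quat(st['tcp_rot']).as_matrix()
g=im[335:412,275:370];hh=cv2.cvtColor(g,cv2.COLOR_BGR2HSV)
mm=((hh[...,1]<60)&(hh[...,2]>60)&(hh[...,2]<150)).astype(np.uint8);n,l,s,cc=cv2.connectedComponentsWithStats(mm)
for i in range(1,n):
  if s[i,4]>150:print(s[i],cc[i]+[275,335])
for hole in ((323,378.5),):
  X=onz(p,hole,st['eef_pos'][2]+.040);print('stem top',X,'in tool',M.T@(X-st['eef_pos']))
# flange outline centre
print('rel in tool: seat',M.T@(seat-st['eef_pos']))
print('pred flange top centre px if axis at tcp xy offset', [proj(p,st['eef_pos']+M@np.array([X0,Y0,.005])) for X0,Y0 in((0,0),(0,.002))], proj(p,st['eef_pos']+M@np.array([0,0,-.04])))
E
```

```text
ring (421.51906967163086, 238.17900848388672) (51.45195388793945, 57.65805435180664) [0.4826 0.147  0.06  ]
[ 32  30  33  28 738] [322.813  378.3767]
stem top [0.5267 0.0789 0.2303] in tool [ 0.0015  0.003  -0.04  ]
rel in tool: seat [0.0827 0.0023 0.1303]
pred flange top centre px if axis at tcp xy offset [array([319.8888, 310.2992]), array([319.9059, 313.9749])] [318.7591 371.6552]
```

```bash
python3 - <<'E'
from h import *
import json
np.set_printoptions(precision=4,suppress=True)
st={k:np.array(v) for k,v in json.load(open('w4.json')).items()}
p=P('wrist',st);im=cv2.imread('pics/w4.png');x0,y0,x1,y1=379,192,468,281
h=cv2.cvtColor(im[y0:y1,x0:x1],cv2.COLOR_BGR2HSV)
m=((h[...,0]>8)&(h[...,0]<35)&(h[...,1]>90)).astype(np.uint8)*255
m=cv2.morphologyEx(m,cv2.MORPH_OPEN,np.ones((3,3)))
n,l,s,_=cv2.connectedComponentsWithStats(m);i=1+np.argmax(s[1:,4]);print(s[i])
pts=np.argwhere(l==i)[:,::-1].astype(np.int32).reshape(-1,1,2)
hull=cv2.convexHull(pts);mk=np.zeros_like(m);cv2.fillPoly(mk,[hull],255);c,_=cv2.findContours(mk,cv2.RETR_EXTERNAL,cv2.CHAIN_APPROX_NONE)
e=cv2.fitEllipse(c[0]);u=(e[0][0]+x0,e[0][1]+y0);seat=onz(p,u,.06);print('ring',u,e[1],seat)
M=R.from_quat(st['tcp_rot']).as_matrix();print(M.T@(seat-st['eef_pos']))
o=im.copy();cv2.ellipse(o,(u,e[1],e[2]),(255,0,255),1);cv2.imwrite('pics/w4z.png',cv2.resize(o[180:400,240:500],None,fx=2.7,fy=2.7,interpolation=cv2.INTER_CUBIC))
E
```

```text
[   4    9   75   71 2985]
ring (420.0613021850586, 236.1360206604004) (69.45256042480469, 74.58041381835938) [0.4819 0.1449 0.06  ]
[0.0813 0.0005 0.1303]
```

View pics/w4z.png

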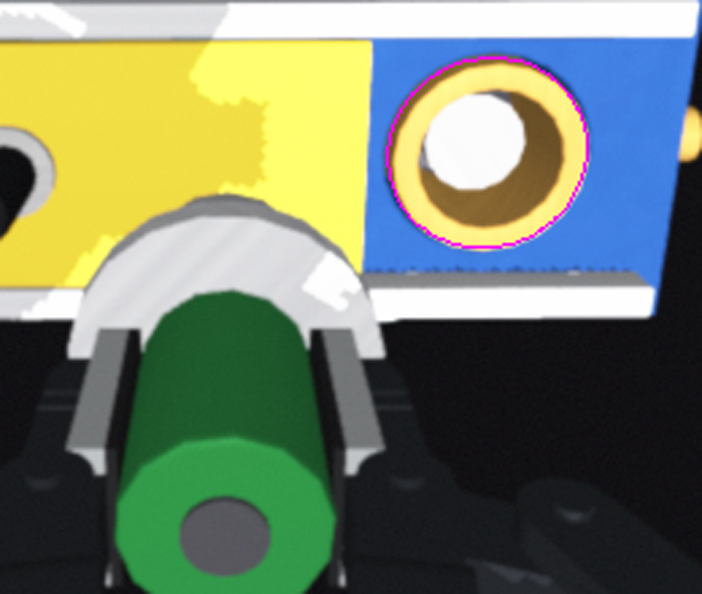

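```bash
python3 - <<'E'
from h import *
import json
np.set_printoptions(precision=1,suppress=True)
st={k:np.array(v) for k,v in json.load(open('w4.json')).items()}
p=P('wrist',st);M=R.from_quat(st['tcp_rot']).as_matrix()
for z in(.004,.005,.006):
  for Y in (-.001,.001,.003): print(z,Y,'far edge px',proj(p,st['eef_pos']+M@np.array([.0015,Y+.028,z])),'left/right',[proj(p,st['eef_pos']+M@np.array([.0015+s,Y,z]))[0] for s in(-.028,.028)], 'stem base far',proj(p,st['eef_pos']+M@np.array([.0015,Y+.015,z])),'stem top near',proj(p,st['eef_pos']+M@np.array([.0015,Y-.015,z-.045])),'bottom far',proj(p,st['eef_pos']+M@np.array([.0015,Y+.028,z+.008])))
im=cv2.imread('pics/w4.png');print(im[245:275:1,324].tolist());print(im[395:420,322].tolist())
E
```

```text
0.004 -0.001 far edge px [323.1 358.9] left/right [np.float64(264.4957781952947), np.float64(381.5147405046333)] stem base far [323.  336.6] stem top near [322.9 334.6] bottom far [323.1 349.4]
0.004 0.001 far edge px [323.1 362.2] left/right [np.float64(264.7257890649416), np.float64(381.2953449793455)] stem base far [323.  340.1] stem top near [322.9 339.7] bottom far [323.1 352.7]
0.004 0.003 far edge px [323.1 365.5] left/right [np.float64(264.9540402808528), np.float64(381.07762844709043)] stem base far [323.  343.6] stem top near [322.9 344.7] bottom far [323.1 355.9]
0.005 -0.001 far edge px [323.1 357.7] left/right [np.float64(264.8276635722534), np.float64(381.1850360909745)] stem base far [323.  335.5] stem top near [322.9 333. ] bottom far [323.1 348.3]
0.005 0.001 far edge px [323.1 361. ] left/right [np.float64(265.055111996307), np.float64(380.96813572265876)] stem base far [323.  338.9] stem top near [322.9 338. ] bottom far [323.1 351.5]
0.005 0.003 far edge px [323.1 364.3] left/right [np.float64(265.280830131401), np.float64(380.75288593772524)] stem base far [323. 
[... 813 characters left out ...]
, 135, 134], [136, 134, 133], [133, 131, 131], [135, 133, 133], [145, 142, 143], [190, 188, 187], [225, 223, 222], [227, 226, 225], [227, 225, 224], [227, 225, 225], [223, 222, 222], [223, 221, 220], [221, 219, 218], [220, 218, 217], [221, 218, 217], [222, 220, 219], [224, 221, 220], [224, 222, 222], [226, 223, 223], [227, 225, 224]]
[[74, 154, 50], [73, 152, 49], [74, 154, 50], [73, 153, 49], [75, 154, 50], [74, 153, 49], [74, 154, 50], [74, 153, 50], [74, 154, 49], [73, 153, 49], [72, 152, 48], [74, 153, 50], [73, 152, 49], [67, 138, 45], [46, 92, 33], [24, 32, 20], [18, 15, 17], [19, 15, 17], [18, 16, 16], [18, 16, 16], [18, 14, 17], [20, 17, 18], [19, 16, 18], [18, 16, 17], [21, 17, 19]]
```

```bash
python3 - <<'E'
from h import *
import json
st={k:np.array(v) for k,v in json.load(open('w4.json')).items()}
p=P('wrist',st);M=R.from_quat(st['tcp_rot']).as_matrix()
f=lambda y,z:round(proj(p,st['eef_pos']+M@np.array([.0015,y,z]))[1],1)
for z in(.003,.005,.007):
  for Y in (-.001,.001,.003): print(z,Y,'flange top/bot near',f(Y-.028,z),f(Y-.028,z+.008),'stem far',f(Y+.015,z-.045),'stem near base',f(Y-.015,z),'hole',f(Y,z-.045))
E
```

```text
0.003 -0.001 flange top/bot near 255.1 249.4 stem far 407.0 stem near base 281.6 hole 373.0
0.003 0.001 flange top/bot near 259.3 253.4 stem far 411.3 stem near base 285.6 hole 377.7
0.003 0.003 flange top/bot near 263.4 257.3 stem far 415.6 stem near base 289.5 hole 382.3
0.005 -0.001 flange top/bot near 253.7 248.0 stem far 402.9 stem near base 279.8 hole 369.3
0.005 0.001 flange top/bot near 257.8 252.0 stem far 407.2 stem near base 283.8 hole 374.0
0.005 0.003 flange top/bot near 261.9 255.9 stem far 411.5 stem near base 287.6 hole 378.5
0.007 -0.001 flange top/bot near 252.2 246.7 stem far 399.0 stem near base 278.1 hole 365.8
0.007 0.001 flange top/bot near 256.3 250.6 stem far 403.3 stem near base 282.0 hole 370.3
0.007 0.003 flange top/bot near 260.3 254.5 stem far 407.5 stem near base 285.8 hole 374.9
```

The stem and flange edges agree with the cartridge axis being centred to within about 1 mm. The seat offset is (+80.5, -0.5) mm in tool axes. I'll move over it and lower to just above the ring.

```bash
python3 -m jog '[{"grip":1,"xyz":[0.02,0,0],"dr":[0,0,0]},{"grip":1,"xyz":[0.045,0,0],"dr":[0,0,0]},{"grip":1,"xyz":[0.07,0,0],"dr":[0,0,0]},{"grip":1,"xyz":[0.0805,-0.0005,0.01],"dr":[0,0,0]},{"grip":1,"xyz":[0.0805,-0.0005,0.03],"dr":[0,0,0]},{"grip":1,"xyz":[0.0805,-0.0005,0.05],"dr":[0,0,0]},{"grip":1,"xyz":[0.0805,-0.0005,0.065],"dr":[0,0,0]},{"grip":1,"xyz":[0.0805,-0.0005,0.072],"dr":[0,0,0]},{"grip":1,"xyz":[0.0805,-0.0005,0.072],"dr":[0,0,0]},{"grip":1,"xyz":[0.0805,-0.0005,0.072],"dr":[0,0,0]},{"grip":1,"xyz":[0.0805,-0.0005,0.072],"dr":[0,0,0]}]'
python3 - <<'E'
from h import *
st=ctrl.get_state();M=R.from_quat(st['tcp_rot']).as_matrix()
print(st['eef_pos'])
need([.4818,.1436,.113],122.5)
for n in ('wrist','side'):
  o=ctrl.read_camera(n)[:,:,::-1].copy()
  cv2.imwrite(f'pics/{n}5.png',o if n=='wrist' else cv2.resize(o[110:250,180:380],None,fx=4,fy=4,interpolation=cv2.INTER_CUBIC))
E
```

```text
time: 11.08
eef_pos: [0.482, 0.1444, 0.1194]
tcp_rot: [0.481, 0.877, 0.001, 0.001]
contact_force: [1.7, 0.4, -1.0]
opening: 0.332
[0.48200989 0.14435807 0.11941136]
t 11.08 pos [0.482  0.1444 0.1194] yaw 122.48 F [ 1.71  0.39 -1.04] open 0.332
need xyz [-0.0005 -0.0006  0.0064] dr [ 0.0018  0.0011 -0.0004]
```

View pics/side5.png

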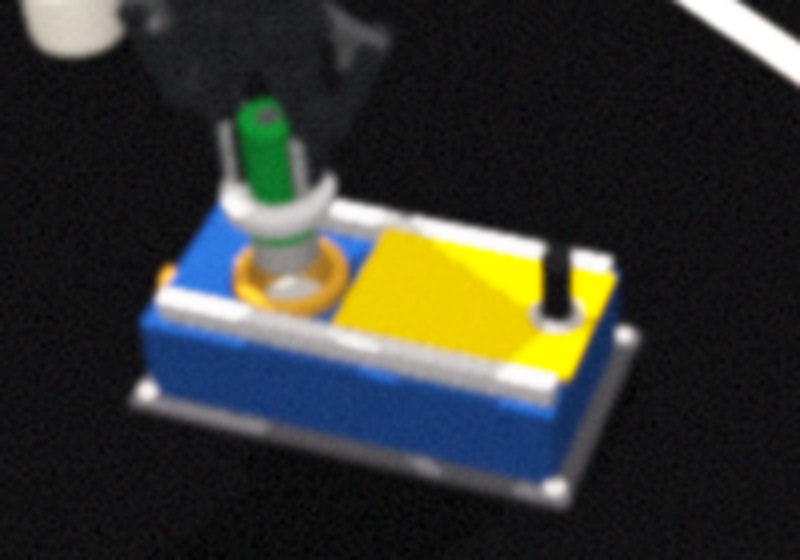

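View pics/wrist5.png

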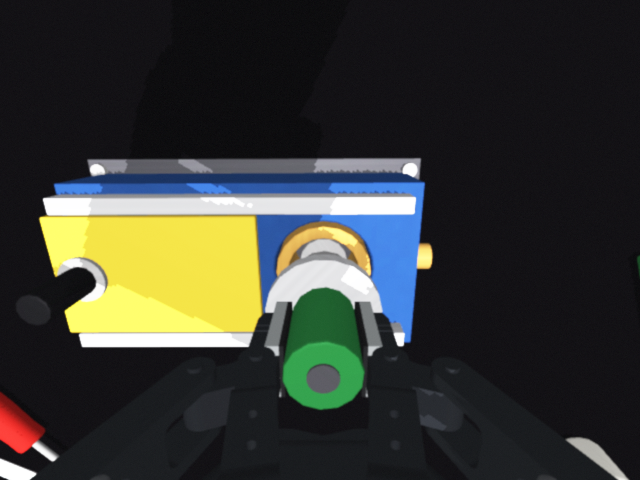

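```bash
python3 - <<'E'
from h import *
S=P('side')
for z in (.159,.11,.0685,.06): u=proj(S,[.482,.1444,z]);print(z,(u-[180,110])*4)
E
```

```text
0.159 [267.08070472 114.26605684]
0.11 [277.79967398 192.55860223]
0.0685 [286.34590971 254.98125983]
0.06 [288.03997317 267.35488807]
```

The cartridge hangs vertical and lines up with the ring; its image axis matches the projected vertical. Inserting now.

```bash
python3 -m jog '[{"grip":1,"xyz":[0,-0.0005,0.005],"dr":[0,0,0]},{"grip":1,"xyz":[0,-0.0005,0.01],"dr":[0,0,0]},{"grip":1,"xyz":[0,-0.0005,0.015],"dr":[0,0,0]},{"grip":1,"xyz":[0,-0.0005,0.018],"dr":[0,0,0]},{"grip":1,"xyz":[0,-0.0005,0.018],"dr":[0,0,0]},{"grip":1,"xyz":[0,-0.0005,0.018],"dr":[0,0,0]}]'
python3 -m jog '[{"grip":1,"xyz":[0,0,0.003],"dr":[0,0,0]},{"grip":1,"xyz":[0,0,0.006],"dr":[0,0,0]},{"grip":1,"xyz":[0,0,0.006],"dr":[0,0,0]},{"grip":1,"xyz":[0,0,0.006],"dr":[0,0,0]}]'
```

```text
time: 11.68
eef_pos: [0.4802, 0.1443, 0.0998]
tcp_rot: [0.481, 0.877, -0.0, -0.0]
contact_force: [-0.9, 0.5, -0.6]
opening: 0.332
time: 12.02
eef_pos: [0.4803, 0.1442, 0.0941]
tcp_rot: [0.481, 0.877, -0.0, -0.0]
contact_force: [0.1, 0.3, -2.3]
opening: 0.333
```

```bash
python3 -m jog '[{"grip":1,"xyz":[0,0,0.003],"dr":[0,0,0]},{"grip":1,"xyz":[0,0,0.006],"dr":[0,0,0]},{"grip":1,"xyz":[0,0,0.009],"dr":[0,0,0]},{"grip":1,"xyz":[0,0,0.009],"dr":[0,0,0]},{"grip":1,"xyz":[0,0,0.009],"dr":[0,0,0]},{"grip":1,"xyz":[0,0,0.009],"dr":[0,0,0]}]' 100
python3 -m jog '[{"grip":1,"xyz":[0,0,0.003],"dr":[0,0,0]},{"grip":1,"xyz":[0,0,0.006],"dr":[0,0,0]},{"grip":1,"xyz":[0,0,0.008],"dr":[0,0,0]},{"grip":1,"xyz":[0,0,0.008],"dr":[0,0,0]},{"grip":1,"xyz":[0,0,0.008],"dr":[0,0,0]},{"grip":1,"xyz":[0,0,0.008],"dr":[0,0,0]}]' 100
```

```text
time: 12.52
eef_pos: [0.4811, 0.1443, 0.0861]
tcp_rot: [0.481, 0.877, 0.0, 0.001]
contact_force: [-0.8, -0.3, 4.7]
opening: 0.33
time: 13.02
eef_pos: [0.4812, 0.1444, 0.0784]
tcp_rot: [0.481, 0.877, 0.0, 0.0]
contact_force: [-1.8, -0.2, 6.8]
opening: 0.33
```

```bash
python3 -m jog '[{"grip":1,"xyz":[0,0,0.002],"dr":[0,0,0]},{"grip":1,"xyz":[0,0,0.004],"dr":[0,0,0]},{"grip":1,"xyz":[0,0,0.004],"dr":[0,0,0]},{"grip":1,"xyz":[0,0,0.004],"dr":[0,0,0]},{"grip":1,"xyz":[0,0,0.004],"dr":[0,0,0]}]'
python3 -m jog '[{"grip":1,"xyz":[0,0,0.001],"dr":[0,0,0]},{"grip":1,"xyz":[0,0,0.001],"dr":[0,0,0]},{"grip":1,"xyz":[0,0,0.001],"dr":[0,0,0]},{"grip":1,"xyz":[0,0,0.001],"dr":[0,0,0]}]'
python3 -m jog '[{"grip":1,"xyz":[0,0,0.001],"dr":[0,0,0]},{"grip":1,"xyz":[0,0,0.001],"dr":[0,0,0]},{"grip":1,"xyz":[0,0,0.001],"dr":[0,0,0]},{"grip":1,"xyz":[0,0,0.001],"dr":[0,0,0]}]'
```

```text
time: 13.43
eef_pos: [0.4812, 0.1444, 0.0747]
tcp_rot: [0.481, 0.877, 0.0, 0.0]
contact_force: [-2.9, 0.1, 8.6]
opening: 0.321
time: 13.77
eef_pos: [0.4813, 0.1444, 0.0738]
tcp_rot: [0.481, 0.877, 0.0, 0.0]
contact_force: [-2.4, -0.3, 8.6]
opening: 0.33
time: 14.1
eef_pos: [0.4813, 0.1444, 0.073]
tcp_rot: [0.481, 0.877, 0.0, 0.0]
contact_force: [-3.3, -0.7, 10.7]
opening: 0.332
```

```bash
python3 -m jog '[{"grip":1,"xyz":[0,0,0.001],"dr":[0,0,0]},{"grip":1,"xyz":[0,0,0.001],"dr":[0,0,0]},{"grip":1,"xyz":[0,0,0.001],"dr":[0,0,0]},{"grip":1,"xyz":[0,0,0.001],"dr":[0,0,0]}]'
python3 -c "
from h import *
need([.481,.144,.073],122.5)"
```

```text
time: 14.43
eef_pos: [0.4813, 0.1444, 0.073]
tcp_rot: [0.481, 0.877, 0.0, 0.0]
contact_force: [-5.3, -0.7, 15.4]
opening: 0.329
t 14.43 pos [0.4813 0.1444 0.073 ] yaw 122.51 F [-5.26 -0.72 15.37] open 0.329
need xyz [-0.0002 -0.0005 -0.    ] dr [0.0003 0.0003 0.0002]
```

The height has stopped at 0.073 m while the force climbs, so the flange is on the ring. I'll add a little press to reach about 10-12 N on the seat.

```bash
python3 -m jog '[{"grip":1,"xyz":[0.0003,-0.0004,0.001],"dr":[0,0,0]},{"grip":1,"xyz":[0.0003,-0.0004,0.001],"dr":[0,0,0]},{"grip":1,"xyz":[0.0003,-0.0004,0.001],"dr":[0,0,0]},{"grip":1,"xyz":[0.0003,-0.0004,0.001],"dr":[0,0,0]}]'
python3 -m jog '[{"grip":1,"xyz":[0,0,0],"dr":[0,0,0]},{"grip":1,"xyz":[0,0,0],"dr":[0,0,0]},{"grip":1,"xyz":[0,0,0],"dr":[0,0,0]},{"grip":1,"xyz":[0,0,0],"dr":[0,0,0]},{"grip":1,"xyz":[0,0,0],"dr":[0,0,0]},{"grip":1,"xyz":[0,0,0],"dr":[0,0,0]}]'
python3 - <<'E'
from h import *
f=[]
for n in ('wrist','side','side','side','top','top'):
  o=ctrl.read_camera(n)[:,:,::-1].copy();f.append(ctrl.get_state()['contact_force'][2])
  cv2.imwrite(f'pics/{n}6.png',o if n!='side' else cv2.resize(o[110:250,180:380],None,fx=4,fy=4,interpolation=cv2.INTER_CUBIC))
print(np.round(f,2));need([.481,.144,.073],122.5)
E
```

```text
time: 14.77
eef_pos: [0.4813, 0.1444, 0.0729]
tcp_rot: [0.481, 0.877, 0.0, 0.001]
contact_force: [-7.0, -1.0, 19.8]
opening: 0.325
time: 15.27
eef_pos: [0.4813, 0.1445, 0.0729]
tcp_rot: [0.481, 0.877, 0.0, 0.001]
contact_force: [-7.6, -0.5, 19.7]
opening: 0.334
[19.8  19.47 19.21 20.35 20.79 18.6 ]
t 15.57 pos [0.4813 0.1445 0.0729] yaw 122.52 F [-7.76 -0.51 18.6 ] open 0.327
need xyz [-0.0002 -0.0005 -0.0001] dr [0.0009 0.0008 0.0003]
```

View pics/side6.png

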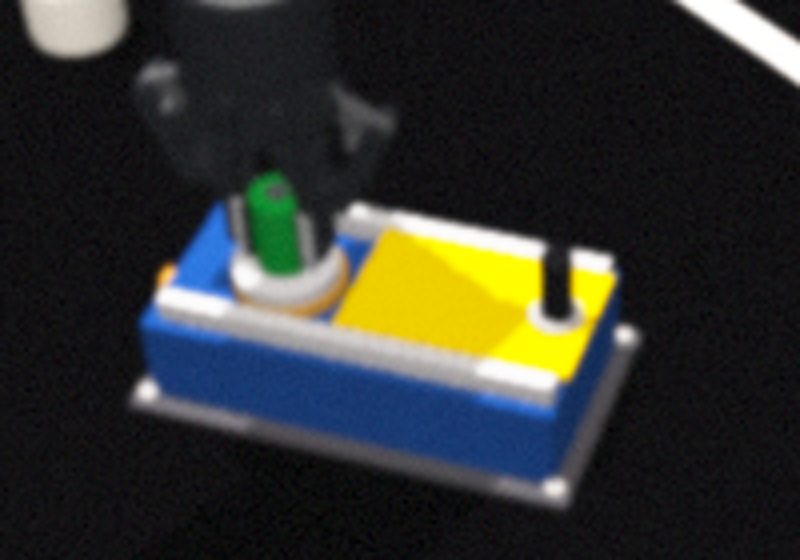

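View pics/wrist6.png

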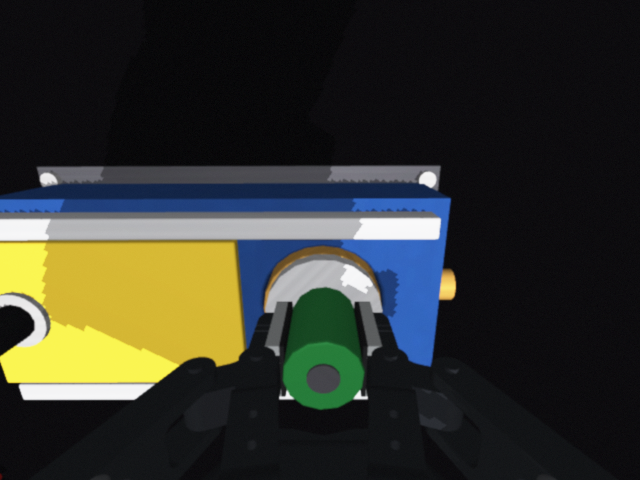

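View pics/top6.png

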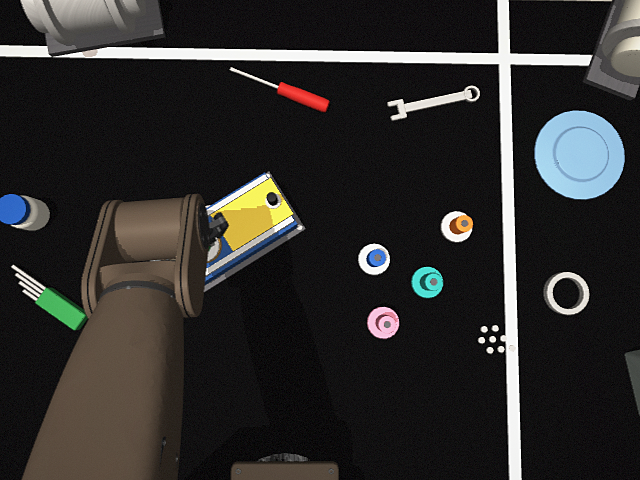

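The flange sits flat on the ring. Blue and orange stand at (375,259) and (457,226) in the top view, unmoved. The force is steady at about 19.7 N, so roughly 10 N is on the seat. Handing in.

```bash
python3 -c "
from plant import ctrl
print(ctrl.sign_off()); s=ctrl.get_state(); print(s['time'],s['contact_force'],s['eef_pos'])"
```

```text
the job is handed in; nothing more can be done
None
the job is handed in; nothing more can be done
```

The job is handed in at about 15.6 s of the 54 s allowed. I pulled the yellow shutter out to its stop, then set the green cartridge upright in the open brass seat. I pressed it down until its flange was on the ring, and the gripper is still holding and pressing it.

**Checks that agreed:**
- **Shutter stop:** the pull force rose to about 22 N with no further travel, after about 73 mm measured at the gripper. The pictures show the knob at the station's front end and the seat clear.
- **Flange on the ring:** the arm's height stopped at 0.073 m, as calculated for the flange on the ring, while the force kept rising. The pictures show it level.
- **Press:** the upward force held between 18.6 and 20.8 N. After the spring and the cartridge's weight, that leaves about 10 N on the seat, within the 5 to 20 N wanted.
- **Other cartridges:** blue and orange stand where they were.

**Checks that disagreed:**
- **Seat position:** the camera estimates differed by up to about 4 mm. The shank still went in with almost no sideways force.
- **Sideways force:** about 8 N remains at the wrist along x, probably from the arm flexing as it pressed. A small shift to relieve it made no visible difference.

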